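# Scrub the tall beaker with the lab brush

## Task

Take the upright long-handled brush out of its stand and scrub the inside of the tall plain beaker (the one without a handle): push the brush head down to the bottom of it three times, drawing it up at least halfway between the strokes. Then put the brush right down upright in its stand before letting go of it. Leave the beaker standing about where it was, without tipping it, and do not push the jug.

Things in the scene. Friction and masses are not known exactly. Their poses are not given: they have to be found in the camera images.
- brush: The long laboratory brush, 215 mm long, 0.06 kg, standing upright in the stand. From the bottom: bristle head (rigid, off-white cylinder 32 mm across, 70 mm long), thin steel rod 6 mm across, then a round pale wooden handle 18 mm across from 150 mm to 209 mm above the bottom. Origin: centre of the head's bottom end; z runs along the brush towards the handle. Grip the handle from above about 190 mm above the origin; its spin about z does not matter.
- beaker: The tall plain beaker, milky plastic, no handle, small pouring lip, loose, about 0.3 kg: 105 mm high, outside 76 mm across at the foot and 80 mm at the rim, wall 3 mm, inner floor 5 mm above the origin. Origin: centre of its underside; z up along its axis. The short wide beaker (55 mm high) and the jug with a handle are not meant.
- stand: The brush's grey plastic stand, fixed to the bench: a foot disc 100 mm across and 8 mm thick, with an upright open tube 85 mm high. The tube's bore is 41 mm across with its floor 8 mm above the origin; from 62 mm up it flares like a funnel to 68 mm across at the mouth. Origin: centre of the underside; z up along the bore.
- jug: Look-alike to leave alone: milky plastic measuring jug, 110 mm high, 84 mm across the rim, with a side handle reaching 73 mm from its axis. Loose. Origin: centre of its underside; the handle points to its own +y.
Not all that is in view belongs to the job. There is more than one size of the brush; the one meant has the size given above. What is shaped like the beaker but green is not meant.

How it is judged:
By the outcome, as a careful person would: the job done as asked, in the order asked, and still so for the second after the job is handed in, with the robot touching nothing.
It also fails if it takes over 51 s, if anything falls off the work surface, if the arm or the gripper's body presses on something with over 40 N, if the wrist force passes 120 N, or if a joint passes its speed limit or range.

## Robot

A 6-joint arm with a two-finger parallel gripper is mounted at the origin on the work surface. World frame = base frame: x ahead of the robot, y to its left, z up, the work surface at z = 0. Lengths are in mm, angles in degrees, forces in N, time in s.
With the tool pointing down it reaches from about 300 to 850 mm from the base axis. Payload 4.2 kg.
Tool frame: the origin (TCP) lies midway between the tips of the shut fingers; the grasp point (between the pads) lies 19 mm behind it; z points along the fingers, y is the direction in which the jaws open and shut (so a half turn about z gives the same grasp; the last joint's range is limited). The gripper opens to 91 mm and grips with 3 to 60 N. Pads are 32 mm wide; open, the fingers measure 118 mm over their backs; the gripper's body (76 mm by 178 mm) begins 60 mm behind the grasp point.
Start: joints at [63.025, 18.312, 89.639, -0, 72.044, -1.146], TCP at [250.524, 517.572, 213.976] pointing down, gripper open.
Joint ranges: [-177.97, 177.97], [-48.28, 115.42], [12.27, 149.76], [-77.06, 257.06], [2.81, 150.46], [-146.56, 146.56]. Speed limits (degrees/s): [147.25, 147.25, 180, 180, 180, 180].

## Interface

Orientations are given as [roll, pitch, yaw] about the fixed x, y, z axes, in that order (R = Rz(yaw) Ry(pitch) Rx(roll)).
In Python, from workcell import env gives the robot as it stands.
- The arm moves only by the shell command python3 -m jog 'ROWS' [FORCE]. ROWS is JSON, a list of rows, each an object of numbers: "dx", "dy", "dz": the shift along the world's x, y, z in m; "wx", "wy", "wz": the turn, a rotation vector about the world's x, y, z in rad; "grip": the gripper's target within -1 to 1 (shut at 1, half-way at 0, fully open at -1). In form: [{"dx": .., "dy": .., "dz": .., "wx": .., "wy": .., "wz": .., "grip": ..}, ...]. A call has 1 to 10 rows; each row shifts and turns the commanded pose from where the row before left it; what a row does not reach is not made up. A row lasts 1/10 s, in which the tool goes at most 50 mm and 8.59 degrees, less where a joint would pass 70% of its speed; a pose out of reach is approached as far as the arm can. A call with a gripper value outside its range is refused whole. The fingers move at their own pace and stop on an object; FORCE is the grip in N (left out, the last holds). Time passes only in rows, so rows that do not move let the fingers close. It gives the time, the measured TCP pose, the force and the opening at its end, in the units of the state.
- env.state(): the state, without advancing time (a new reading comes with each control period).
- env.grab_frame(name): name is "scene" or "top"; returns the picture (420x560x3 uint8, red, green, blue); there is no depth.
- env.get_calibration(name): a dict with "fx", "fy", "cx", "cy" (pixels), "k1" (the pictures are not rectified: a ray, as slopes to the right and down, at radius r is drawn at 1 + k1 r^2 times it, then the intrinsics apply), "R" (3x3) and "t" (3): a world point X has camera coordinates R X + t. Camera axes: x right, y down, z forward; pixel columns grow to the right and rows downward; lengths in mm; the calibration is good to about 2 mm. A picture is of the moment at which its call begins. get_calibration takes no time and is no camera call.
- env.job_done(): hands the job in, once; it reports no verdict.
The state is a dict: "time_s": time; "qpos": joint angles; "qvel": joint speeds; "effort": joint torques, N m; "ee_pos": TCP position; "ee_rot": TCP orientation; "force": force on the tool from outside, world axes, zero at the start; "torque": the same for the moment, N m; "gripper_width": finger opening in mm.
Only numpy, scipy, OpenCV 4.12 (cv2) and the standard library are available. Lean on these libraries where they do the work, as an engineer would, in place of code of your own. Each camera call takes 0.05 s, during which the arm holds its last target. There are 200 camera calls.

## Working session

There is one attempt and no reset: what is moved stays moved. The work goes in short steps, Python scripts to look and compute and a shell command to move; the robot and the scene stay as the last step left them, time stands still between calls to the robot, and variables do not carry over. Pictures are saved under pics/ and viewed, about 8 in all and at most 12, crops included, and the job is handed in when it is done.

```bash
mkdir -p pics
python3 - <<'E'
from workcell import env
import cv2
for n in("scene","top"):
    cv2.imwrite(f"pics/{n}0.png",env.grab_frame(n)[:,:,::-1]); 
    c=env.get_calibration(n); print(n,{k:(v if not hasattr(v,'tolist') else v.tolist()) for k,v in c.items()})
print(env.state())
E
```

```text
scene {'fx': 399.19282675797496, 'fy': 399.19282675797496, 'cx': 276.3649924562126, 'cy': 206.59500481384342, 'k1': -0.09527069136503624, 'R': [[0.09352125845671018, 0.9954483966017369, -0.01833750036684539], [0.7640307074390358, -0.08356479608432645, -0.6397452641056373], [-0.6383657668663633, 0.045819368812935156, -0.7683682275671629]], 't': [-121.17217525086808, -346.6133588845224, 1352.9017912965674]}
top {'fx': 408.30247886873, 'fy': 408.30247886873, 'cx': 285.06317059944183, 'cy': 207.27563492579134, 'k1': -0.08295781553598337, 'R': [[-0.0019125791999051744, -0.9999299677422714, 0.011679111770327509], [-0.9833480180147169, -0.00024175742871300005, -0.18173226741521042], [0.1817223638062525, -0.011832208766133823, -0.9832786895526531]], 't': [83.21159540353716, 539.4677773017668, 969.0939971261879]}
{'time_s': 0.1, 'qpos': array([ 6.30267061e+01,  1.83473647e+01,  8.96986078e+01,  6.32839163e-04,
        7.20431949e+01, -1.14539559e+00]), 'qvel': array([-0.06475672, -0.23046415, -0.18005832,  0.06422696,  0.08240927,
       -0.01178401]), 'effort': array([ 1.11263096e-03, -4.13331807e+01, -2.32510489e+01,  7.28902454e-02,
        4.22063924e-02, -6.07583274e-05]), 'ee_pos': array([250.30108128, 517.17200151, 213.21597378]), 'ee_rot': array([-1.79910863e+02, -2.38400618e-03,  1.54171904e+02]), 'force': array([-0.68175762,  0.28434698, -0.15160015]), 'torque': array([-0.04791651,  0.0110107 ,  0.00096665]), 'gripper_width': 91.16752633135}
```

View pics/scene0.png

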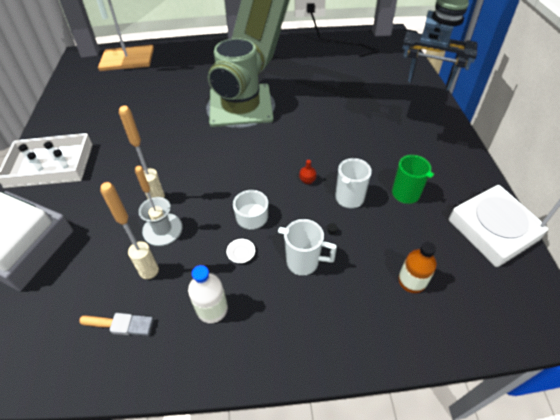

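View pics/top0.png

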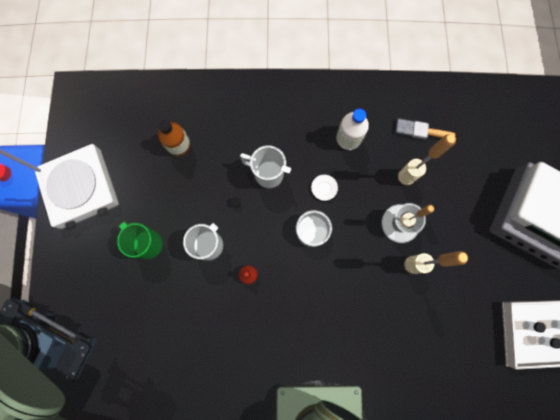

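The scene view shows three upright brushes, with handles at (142,180) (in the stand), (115,203) and (130,127) (both free-standing and larger). There are four vessels: a plain tall beaker at (352,183), a jug at (303,247), a short beaker at (251,210) and a green beaker at (411,180). In the top view the brush in the stand is at (425,211) and the beaker at (203,242). I choose the brush in the stand and the beaker at (352,183), and will check both in one close crop.

Run:
```python
import cv2,numpy as np
s=cv2.imread("pics/scene0.png");t=cv2.imread("pics/top0.png")
def c(im,u,v): 
    o=cv2.resize(im[v:v+100,u:u+130],None,fx=3,fy=3,interpolation=cv2.INTER_CUBIC)
    for k in range(0,130,10): cv2.line(o,(k*3,0),(k*3,12 if k%50 else 20),(0,255,255),1)
    for k in range(0,100,10): cv2.line(o,(0,k*3),(12 if k%50 else 20,k*3),(0,255,255),1)
    return o
cv2.imwrite("pics/c1.png",np.vstack([np.hstack([c(s,95,150),c(t,360,165)]),np.hstack([c(s,290,140),c(t,140,195)])]))
```

```text
(no output)
```

View pics/c1.png

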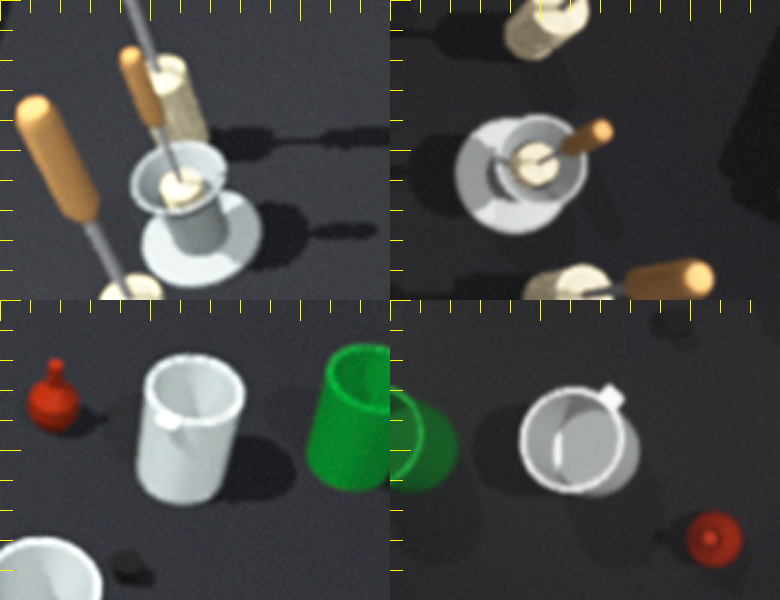

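```bash
cat > tri.py <<'E'
import numpy as np,cv2
from workcell import env
def ray(n,p):
    c=env.get_calibration(n);K=np.array([[c["fx"],0,c["cx"]],[0,c["fy"],c["cy"]],[0,0,1]])
    q=cv2.undistortPoints(np.array([[p]],float),K,np.array([c["k1"],0,0,0,0]))[0,0]
    R=np.array(c["R"]);d=R.T@np.array([*q,1]);return -R.T@np.array(c["t"]),d/np.linalg.norm(d)
def tri(a,b):
    A=np.zeros((3,3));v=np.zeros(3);rs=[ray("scene",a),ray("top",b)]
    for o,d in rs: P=np.eye(3)-np.outer(d,d);A+=P;v+=P@o
    x=np.linalg.solve(A,v);return x.round(1),[round(float(np.linalg.norm((np.eye(3)-np.outer(d,d))@(x-o))),1) for o,d in rs]
def plane(n,p,z):
    o,d=ray(n,p);return (o+d*(z-o[2])/d[2]).round(1)
E
python3 - <<'E'
from tri import *
for k,a,b in [("tip",(138.7,167.7),(430.7,208.3)),("handle bot",(146.7,190.7),(419.3,214.7)),("head top",(155.3,212),(409,219.3)),
 ("mouth",(154.5,209.3),(410.5,219)),("foot",(162.3,229.3),(402,223.3)),("beaker rim",(355,169.7),(201,241.5)),
 ("big near",(107,186),(447,139)),("big far",(126,112),(463,258)),("jug rim",(304,236),(268,163))]: print(k,*tri(a,b))
print(plane("top",(402,223.3),8),plane("scene",(162.3,229.3),8), plane("top",(410.5,219),85),plane("scene",(154.5,209.3),85),plane("top",(201,241.5),105),plane("scene",(355,169.7),105))
E
```

```text
tip [ 505.5 -219.9  221.7] [0.1, 0.1]
handle bot [ 504.5 -221.7  146.6] [0.6, 0.6]
head top [ 505.6 -221.3   70.3] [0.1, 0.1]
mouth [ 504.9 -221.5   79.9] [0.4, 0.4]
foot [ 5.058e+02 -2.227e+02  2.000e-01] [1.7, 1.7]
beaker rim [448.7 279.8 102.6] [0.6, 0.6]
big near [ 630.7 -236.7  299.8] [2.9, 2.9]
big far [ 397.1 -246.7  292.2] [3.0, 3.0]
jug rim [637.9 124.3 103.3] [0.1, 0.1]
[ 504.8 -222.1    8. ] [ 512.3 -218.5    8. ] [ 504.1 -220.2   85. ] [ 509.4 -219.3   85. ] [448.3 278.8 105. ] [451.  279.5 105. ]
```

Checks: the brush tip is at z 222 (expected 8+215=223) and the rod is vertical. The stand is at about (505,-221), the beaker at about (449,279.5) with its rim at 103 (expected 105). The big brushes stand at x≈631 and x≈397, so the jaws go along world y to clear them. Moving now.

```bash
python3 -m jog '[{"dx":0.0125,"dy":-0.037,"dz":0.01,"wz":0.09,"grip":-1},{"dx":0.0125,"dy":-0.037,"dz":0.01,"wz":0.09},{"dx":0.0125,"dy":-0.037,"dz":0.01,"wz":0.09},{"dx":0.0125,"dy":-0.037,"dz":0.01,"wz":0.09},{"dx":0.0125,"dy":-0.037,"dz":0.01,"wz":0.09},{"dx":0.0125,"dy":-0.037,"dz":0.01},{"dx":0.0125,"dy":-0.037},{"dx":0.0125,"dy":-0.037},{"dx":0.0125,"dy":-0.037},{"dx":0.0125,"dy":-0.037}]'
python3 -m jog '[{"dx":0.013,"dy":-0.037},{"dx":0.013,"dy":-0.037},{"dx":0.013,"dy":-0.037},{"dx":0.013,"dy":-0.037},{"dx":0.013,"dy":-0.037},{"dx":0.013,"dy":-0.037},{"dx":0.013,"dy":-0.037},{"dx":0.013,"dy":-0.037},{"dx":0.013,"dy":-0.037},{"dx":0.012,"dy":-0.035}]'
python3 -m jog '[{"dx":0},{"dx":0},{"dx":0}]'
```

```text
invalid input
invalid input
invalid input
```

```bash
python3 -m jog '[{"dx":0.0125,"dy":-0.037,"dz":0.01,"wx":0,"wy":0,"wz":0.09,"grip":-1}]'; python3 -m jog '[{"dx":0.0125,"dy":-0.037,"dz":0.01,"wz":0.09,"grip":-1}]'
```

```text
time_s: 0.2
ee_pos: [262.1, 482.3, 221.9]
ee_rot: [-179.9, -0.1, 159.6]
force: [0.8, -1.2, 0.0]
gripper_width: 91.2invalid input
```

```bash
python3 -m jog '[{"dx":0.0125,"dy":-0.037,"dz":0.01,"wx":0,"wy":0,"wz":0.09,"grip":-1},{"dx":0.0125,"dy":-0.037,"dz":0.01,"wx":0,"wy":0,"wz":0.09,"grip":-1},{"dx":0.0125,"dy":-0.037,"dz":0.01,"wx":0,"wy":0,"wz":0.09,"grip":-1},{"dx":0.0125,"dy":-0.037,"dz":0.01,"wx":0,"wy":0,"wz":0.09,"grip":-1},{"dx":0.0125,"dy":-0.037,"dz":0.01,"wx":0,"wy":0,"wz":0,"grip":-1},{"dx":0.0125,"dy":-0.037,"dz":0,"wx":0,"wy":0,"wz":0,"grip":-1},{"dx":0.0125,"dy":-0.037,"dz":0,"wx":0,"wy":0,"wz":0,"grip":-1},{"dx":0.0125,"dy":-0.037,"dz":0,"wx":0,"wy":0,"wz":0,"grip":-1},{"dx":0.0125,"dy":-0.037,"dz":0,"wx":0,"wy":0,"wz":0,"grip":-1},{"dx":0.0125,"dy":-0.037,"dz":0,"wx":0,"wy":0,"wz":0,"grip":-1}]'
python3 -m jog '[{"dx":0.013,"dy":-0.037,"dz":0,"wx":0,"wy":0,"wz":0,"grip":-1},{"dx":0.013,"dy":-0.037,"dz":0,"wx":0,"wy":0,"wz":0,"grip":-1},{"dx":0.013,"dy":-0.037,"dz":0,"wx":0,"wy":0,"wz":0,"grip":-1},{"dx":0.013,"dy":-0.037,"dz":0,"wx":0,"wy":0,"wz":0,"grip":-1},{"dx":0.013,"dy":-0.037,"dz":0,"wx":0,"wy":0,"wz":0,"grip":-1},{"dx":0.013,"dy":-0.037,"dz":0,"wx":0,"wy":0,"wz":0,"grip":-1},{"dx":0.013,"dy":-0.037,"dz":0,"wx":0,"wy":0,"wz":0,"grip":-1},{"dx":0.013,"dy":-0.037,"dz":0,"wx":0,"wy":0,"wz":0,"grip":-1},{"dx":0,"dy":0,"dz":0,"wx":0,"wy":0,"wz":0,"grip":-1},{"dx":0,"dy":0,"dz":0,"wx":0,"wy":0,"wz":0,"grip":-1}]'
```

```text
time_s: 1.2
ee_pos: [388.0, 109.0, 273.8]
ee_rot: [180.0, -0.0, 180.0]
force: [1.4, 0.2, 0.2]
gripper_width: 91.1
time_s: 2.2
ee_pos: [491.7, -185.7, 273.2]
ee_rot: [179.9, -0.1, 179.9]
force: [0.7, -0.3, -0.8]
gripper_width: 91.2
```

```bash
python3 -m jog '[{"dx":0.0068,"dy":-0.0178,"dz":0,"wx":0,"wy":0,"wz":0,"grip":-1},{"dx":0.0068,"dy":-0.0178,"dz":0,"wx":0,"wy":0,"wz":0,"grip":-1},{"dx":0,"dy":0,"dz":-0.02,"wx":0,"wy":0,"wz":0,"grip":-1},{"dx":0,"dy":0,"dz":-0.02,"wx":0,"wy":0,"wz":0,"grip":-1},{"dx":0,"dy":0,"dz":-0.02,"wx":0,"wy":0,"wz":0,"grip":-1},{"dx":0,"dy":0,"dz":-0.02,"wx":0,"wy":0,"wz":0,"grip":-1},{"dx":0,"dy":0,"dz":-0.014,"wx":0,"wy":0,"wz":0,"grip":-1},{"dx":0,"dy":0,"dz":0,"wx":0,"wy":0,"wz":0,"grip":-1},{"dx":0,"dy":0,"dz":0,"wx":0,"wy":0,"wz":0,"grip":-1}]'
python3 - <<'E'
from workcell import env
import cv2,numpy as np
s=env.grab_frame("scene")[120:260,70:270,::-1];t=env.grab_frame("top")[150:290,320:520,::-1]
cv2.imwrite("pics/g1.png",np.hstack([cv2.resize(i,None,fx=2,fy=2,interpolation=2) for i in(s,t)]))
E
```

```text
time_s: 3.1
ee_pos: [506.1, -221.4, 180.3]
ee_rot: [-180.0, 0.0, 180.0]
force: [0.6, 0.0, 0.3]
gripper_width: 91.4
```

View pics/g1.png

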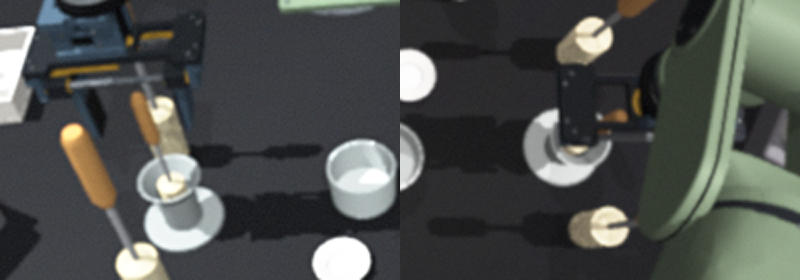

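The scene crop shows the handle at crop (145,115) between the fingers at (88,110) and (188,100). The brush is still upright and the large brushes have not moved. Closing the gripper.

```bash
python3 -m jog '[{"dx":0,"dy":0,"dz":0,"wx":0,"wy":0,"wz":0,"grip":1},{"dx":0,"dy":0,"dz":0,"wx":0,"wy":0,"wz":0,"grip":1},{"dx":0,"dy":0,"dz":0,"wx":0,"wy":0,"wz":0,"grip":1},{"dx":0,"dy":0,"dz":0,"wx":0,"wy":0,"wz":0,"grip":1},{"dx":0,"dy":0,"dz":0,"wx":0,"wy":0,"wz":0,"grip":1},{"dx":0,"dy":0,"dz":0,"wx":0,"wy":0,"wz":0,"grip":1},{"dx":0,"dy":0,"dz":0,"wx":0,"wy":0,"wz":0,"grip":1},{"dx":0,"dy":0,"dz":0,"wx":0,"wy":0,"wz":0,"grip":1}]' 35
```

```text
time_s: 4.0
ee_pos: [505.6, -221.0, 179.9]
ee_rot: [180.0, -0.0, 180.0]
force: [-0.7, 0.6, 0.8]
gripper_width: 29.8
```

```bash
python3 -m jog '[{"dx":0,"dy":0,"dz":0,"wx":0,"wy":0,"wz":0,"grip":1},{"dx":0,"dy":0,"dz":0,"wx":0,"wy":0,"wz":0,"grip":1},{"dx":0,"dy":0,"dz":0,"wx":0,"wy":0,"wz":0,"grip":1},{"dx":0,"dy":0,"dz":0,"wx":0,"wy":0,"wz":0,"grip":1}]'
```

```text
time_s: 4.4
ee_pos: [505.6, -221.0, 179.9]
ee_rot: [180.0, -0.0, 180.0]
force: [-0.1, -0.7, -0.4]
gripper_width: 17.1
```

```bash
python3 -m jog '[{"dx":0,"dy":0,"dz":0.01,"wx":0,"wy":0,"wz":0,"grip":1},{"dx":0,"dy":0,"dz":0.02,"wx":0,"wy":0,"wz":0,"grip":1},{"dx":0,"dy":0,"dz":0.02,"wx":0,"wy":0,"wz":0,"grip":1},{"dx":0,"dy":0,"dz":0.02,"wx":0,"wy":0,"wz":0,"grip":1},{"dx":0,"dy":0,"dz":0.02,"wx":0,"wy":0,"wz":0,"grip":1},{"dx":0,"dy":0,"dz":0.02,"wx":0,"wy":0,"wz":0,"grip":1},{"dx":0,"dy":0,"dz":0.02,"wx":0,"wy":0,"wz":0,"grip":1},{"dx":0,"dy":0.01,"dz":0.01,"wx":0,"wy":0,"wz":0,"grip":1},{"dx":-0.003,"dy":0.02,"dz":0,"wx":0,"wy":0,"wz":0,"grip":1},{"dx":-0.003,"dy":0.03,"dz":0,"wx":0,"wy":0,"wz":0,"grip":1}]'
python3 -m jog '[{"dx":-0.004,"dy":0.035,"dz":0,"wx":0,"wy":0,"wz":0,"grip":1},{"dx":-0.004,"dy":0.035,"dz":0,"wx":0,"wy":0,"wz":0,"grip":1},{"dx":-0.004,"dy":0.035,"dz":0,"wx":0,"wy":0,"wz":0,"grip":1},{"dx":-0.004,"dy":0.035,"dz":0,"wx":0,"wy":0,"wz":0,"grip":1},{"dx":-0.004,"dy":0.035,"dz":0,"wx":0,"wy":0,"wz":0,"grip":1},{"dx":-0.004,"dy":0.035,"dz":0,"wx":0,"wy":0,"wz":0,"grip":1},{"dx":-0.004,"dy":0.035,"dz":0,"wx":0,"wy":0,"wz":0,"grip":1},{"dx":-0.004,"dy":0.035,"dz":0,"wx":0,"wy":0,"wz":0,"grip":1},{"dx":-0.004,"dy":0.035,"dz":0,"wx":0,"wy":0,"wz":0,"grip":1},{"dx":-0.004,"dy":0.035,"dz":0,"wx":0,"wy":0,"wz":0,"grip":1}]'
python3 -m jog '[{"dx":-0.005,"dy":0.035,"dz":0,"wx":0,"wy":0,"wz":0,"grip":1},{"dx":-0.004,"dy":0.030,"dz":0,"wx":0,"wy":0,"wz":0,"grip":1},{"dx":0,"dy":0.015,"dz":0,"wx":0,"wy":0,"wz":0,"grip":1},{"dx":0,"dy":0.010,"dz":0,"wx":0,"wy":0,"wz":0,"grip":1},{"dx":0,"dy":0,"dz":0,"wx":0,"wy":0,"wz":0,"grip":1},{"dx":0,"dy":0,"dz":0,"wx":0,"wy":0,"wz":0,"grip":1},{"dx":0,"dy":0,"dz":0,"wx":0,"wy":0,"wz":0,"grip":1}]'
python3 - <<'E'
from workcell import env
import cv2,numpy as np
s=env.grab_frame("scene")[60:220,270:430,::-1];t=env.grab_frame("top")[150:310,130:290,::-1]
cv2.imwrite("pics/b1.png",np.hstack([cv2.resize(i,None,fx=2.5,fy=2.5,interpolation=2) for i in(s,t)]))
E
```

```text
time_s: 5.4
ee_pos: [499.5, -160.7, 320.2]
ee_rot: [-180.0, 0.0, 179.8]
force: [-0.1, 1.7, -0.5]
gripper_width: 17.0
time_s: 6.4
ee_pos: [458.5, 190.8, 320.0]
ee_rot: [180.0, -0.0, 180.0]
force: [1.0, 0.1, -0.9]
gripper_width: 17.5
time_s: 7.1
ee_pos: [450.8, 277.9, 320.1]
ee_rot: [-180.0, 0.0, 179.9]
force: [0.4, 0.0, -1.0]
gripper_width: 17.5
```

View pics/b1.png

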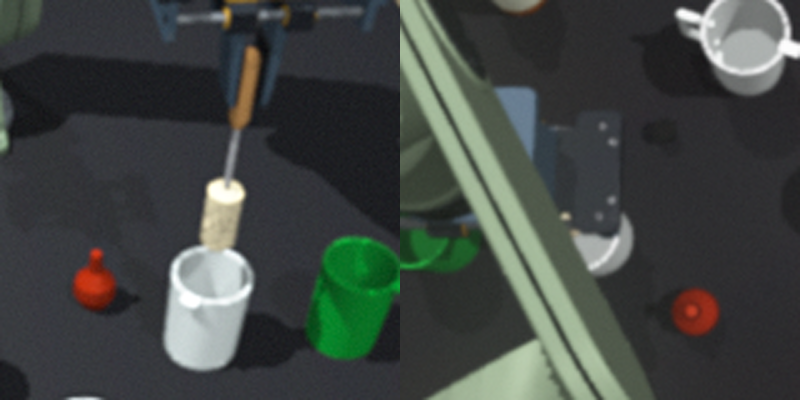

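Run:
```python
from tri import *
print(plane("scene",(360.4,135.2),218),plane("scene",(365.6,109.6),298),plane("scene",(355,169.7),105))
```

```text
[452.  277.1 218. ] [462.9 274.6 298. ] [451.  279.5 105. ]
```

```bash
python3 -m jog '[{"dx":-0.001,"dy":0.002,"dz":-0.02,"wx":0,"wy":0,"wz":0,"grip":1},{"dx":0,"dy":0,"dz":-0.02,"wx":0,"wy":0,"wz":0,"grip":1},{"dx":0,"dy":0,"dz":-0.02,"wx":0,"wy":0,"wz":0,"grip":1},{"dx":0,"dy":0,"dz":-0.02,"wx":0,"wy":0,"wz":0,"grip":1},{"dx":0,"dy":0,"dz":-0.02,"wx":0,"wy":0,"wz":0,"grip":1},{"dx":0,"dy":0,"dz":-0.02,"wx":0,"wy":0,"wz":0,"grip":1},{"dx":0,"dy":0,"dz":-0.012,"wx":0,"wy":0,"wz":0,"grip":1},{"dx":0,"dy":0,"dz":-0.004,"wx":0,"wy":0,"wz":0,"grip":1},{"dx":0,"dy":0,"dz":0,"wx":0,"wy":0,"wz":0,"grip":1},{"dx":0,"dy":0,"dz":0,"wx":0,"wy":0,"wz":0,"grip":1}]'
python3 -m jog '[{"dx":0,"dy":0,"dz":-0.002,"wx":0,"wy":0,"wz":0,"grip":1},{"dx":0,"dy":0,"dz":-0.002,"wx":0,"wy":0,"wz":0,"grip":1},{"dx":0,"dy":0,"dz":-0.002,"wx":0,"wy":0,"wz":0,"grip":1},{"dx":0,"dy":0,"dz":0,"wx":0,"wy":0,"wz":0,"grip":1}]'
```

```text
time_s: 8.2
ee_pos: [450.3, 281.2, 184.9]
ee_rot: [179.9, 0.1, 179.9]
force: [-0.8, 0.1, -0.5]
gripper_width: 16.9
time_s: 8.6
ee_pos: [449.5, 280.9, 177.8]
ee_rot: [-180.0, -0.0, 180.0]
force: [-0.4, -0.8, -1.1]
gripper_width: 17.2
```

```bash
for i in 1 2; do python3 -m jog '[{"dx":0,"dy":0,"dz":-0.001,"wx":0,"wy":0,"wz":0,"grip":1},{"dx":0,"dy":0,"dz":-0.0005,"wx":0,"wy":0,"wz":0,"grip":1},{"dx":0,"dy":0,"dz":0,"wx":0,"wy":0,"wz":0,"grip":1}]'|egrep 'pos|force'; done
```

```text
ee_pos: [449.8, 281.1, 176.9]
force: [0.5, 0.7, 2.4]
ee_pos: [450.3, 281.3, 176.9]
force: [-0.8, -1.2, 9.3]
```

Contact with the floor came at TCP 176.9 (predicted 177), with 9 N. That is stroke 1. Next, up 70 mm and two more strokes.

```bash
for i in 2 3; do python3 -m jog '[{"dx":0,"dy":0,"dz":0.015,"wx":0,"wy":0,"wz":0,"grip":1},{"dx":0,"dy":0,"dz":0.02,"wx":0,"wy":0,"wz":0,"grip":1},{"dx":0,"dy":0,"dz":0.02,"wx":0,"wy":0,"wz":0,"grip":1},{"dx":0,"dy":0,"dz":0.015,"wx":0,"wy":0,"wz":0,"grip":1},{"dx":0,"dy":0,"dz":0,"wx":0,"wy":0,"wz":0,"grip":1},{"dx":0,"dy":0,"dz":0,"wx":0,"wy":0,"wz":0,"grip":1}]'
python3 -m jog '[{"dx":0,"dy":0,"dz":-0.02,"wx":0,"wy":0,"wz":0,"grip":1},{"dx":0,"dy":0,"dz":-0.02,"wx":0,"wy":0,"wz":0,"grip":1},{"dx":0,"dy":0,"dz":-0.02,"wx":0,"wy":0,"wz":0,"grip":1},{"dx":0,"dy":0,"dz":-0.006,"wx":0,"wy":0,"wz":0,"grip":1},{"dx":0,"dy":0,"dz":-0.002,"wx":0,"wy":0,"wz":0,"grip":1},{"dx":0,"dy":0,"dz":-0.001,"wx":0,"wy":0,"wz":0,"grip":1},{"dx":0,"dy":0,"dz":-0.001,"wx":0,"wy":0,"wz":0,"grip":1},{"dx":0,"dy":0,"dz":0,"wx":0,"wy":0,"wz":0,"grip":1},{"dx":0,"dy":0,"dz":0,"wx":0,"wy":0,"wz":0,"grip":1}]'; done
```

```text
time_s: 9.8
ee_pos: [449.4, 280.8, 244.4]
ee_rot: [-180.0, -0.0, 180.0]
force: [0.0, -0.6, -1.0]
gripper_width: 17.2
time_s: 10.7
ee_pos: [449.6, 280.8, 176.8]
ee_rot: [180.0, 0.0, 180.0]
force: [-2.0, -1.0, 12.0]
gripper_width: 17.1
time_s: 11.3
ee_pos: [449.3, 280.8, 244.3]
ee_rot: [-180.0, -0.1, 180.0]
force: [0.4, -0.1, -0.9]
gripper_width: 17.2
time_s: 12.2
ee_pos: [449.5, 280.6, 176.8]
ee_rot: [-180.0, 0.0, 180.0]
force: [-2.0, -1.6, 12.1]
gripper_width: 17.1
```

Three strokes done, each ending in contact with the floor. Lifting out and returning to the stand.

```bash
python3 -m jog '[{"dx":0,"dy":0,"dz":0.015,"wx":0,"wy":0,"wz":0,"grip":1},{"dx":0,"dy":0,"dz":0.02,"wx":0,"wy":0,"wz":0,"grip":1},{"dx":0,"dy":0,"dz":0.02,"wx":0,"wy":0,"wz":0,"grip":1},{"dx":0,"dy":0,"dz":0.02,"wx":0,"wy":0,"wz":0,"grip":1},{"dx":0,"dy":0,"dz":0.02,"wx":0,"wy":0,"wz":0,"grip":1},{"dx":0,"dy":0,"dz":0.02,"wx":0,"wy":0,"wz":0,"grip":1},{"dx":0,"dy":0,"dz":0.02,"wx":0,"wy":0,"wz":0,"grip":1},{"dx":0,"dy":0,"dz":0.01,"wx":0,"wy":0,"wz":0,"grip":1},{"dx":0.003,"dy":-0.015,"dz":0,"wx":0,"wy":0,"wz":0,"grip":1},{"dx":0.003,"dy":-0.03,"dz":0,"wx":0,"wy":0,"wz":0,"grip":1}]'
python3 -m jog '[{"dx":0.004,"dy":-0.035,"dz":0,"wx":0,"wy":0,"wz":0,"grip":1},{"dx":0.004,"dy":-0.035,"dz":0,"wx":0,"wy":0,"wz":0,"grip":1},{"dx":0.004,"dy":-0.035,"dz":0,"wx":0,"wy":0,"wz":0,"grip":1},{"dx":0.004,"dy":-0.035,"dz":0,"wx":0,"wy":0,"wz":0,"grip":1},{"dx":0.004,"dy":-0.035,"dz":0,"wx":0,"wy":0,"wz":0,"grip":1},{"dx":0.004,"dy":-0.035,"dz":0,"wx":0,"wy":0,"wz":0,"grip":1},{"dx":0.004,"dy":-0.035,"dz":0,"wx":0,"wy":0,"wz":0,"grip":1},{"dx":0.004,"dy":-0.035,"dz":0,"wx":0,"wy":0,"wz":0,"grip":1},{"dx":0.004,"dy":-0.035,"dz":0,"wx":0,"wy":0,"wz":0,"grip":1},{"dx":0.004,"dy":-0.035,"dz":0,"wx":0,"wy":0,"wz":0,"grip":1}]'
python3 -m jog '[{"dx":0.004,"dy":-0.035,"dz":0,"wx":0,"wy":0,"wz":0,"grip":1},{"dx":0.004,"dy":-0.035,"dz":0,"wx":0,"wy":0,"wz":0,"grip":1},{"dx":0.002,"dy":-0.02,"dz":0,"wx":0,"wy":0,"wz":0,"grip":1},{"dx":0,"dy":-0.01,"dz":0,"wx":0,"wy":0,"wz":0,"grip":1},{"dx":0,"dy":0,"dz":0,"wx":0,"wy":0,"wz":0,"grip":1},{"dx":0,"dy":0,"dz":0,"wx":0,"wy":0,"wz":0,"grip":1}]'
```

```text
time_s: 13.2
ee_pos: [455.5, 235.7, 318.6]
ee_rot: [-180.0, -0.1, -179.9]
force: [0.6, 0.1, -0.8]
gripper_width: 17.4
time_s: 14.2
ee_pos: [494.3, -116.3, 318.4]
ee_rot: [180.0, -0.2, 179.9]
force: [0.8, 0.7, -0.3]
gripper_width: 16.9
time_s: 14.8
ee_pos: [505.1, -213.4, 319.4]
ee_rot: [179.9, -0.1, 180.0]
force: [-0.8, -0.2, -1.2]
gripper_width: 17.0
```

```bash
python3 -m jog '[{"dx":0.0003,"dy":-0.0076,"dz":0,"wx":0,"wy":0,"wz":0,"grip":1},{"dx":0,"dy":0,"dz":-0.02,"wx":0,"wy":0,"wz":0,"grip":1},{"dx":0,"dy":0,"dz":-0.02,"wx":0,"wy":0,"wz":0,"grip":1},{"dx":0,"dy":0,"dz":-0.01,"wx":0,"wy":0,"wz":0,"grip":1},{"dx":0,"dy":0,"dz":0,"wx":0,"wy":0,"wz":0,"grip":1},{"dx":0,"dy":0,"dz":0,"wx":0,"wy":0,"wz":0,"grip":1}]'
python3 - <<'E'
from workcell import env
import cv2,numpy as np
s=env.grab_frame("scene")[:,:,::-1];a=s[110:270,70:230];b=s[100:260,280:440]
cv2.imwrite("pics/r1.png",np.hstack([cv2.resize(i,None,fx=2.5,fy=2.5,interpolation=2) for i in(a,b)]))
E
```

```text
time_s: 15.4
ee_pos: [506.3, -221.5, 270.7]
ee_rot: [-180.0, 0.1, 180.0]
force: [0.5, -0.0, -0.4]
gripper_width: 17.3
```

View pics/r1.png

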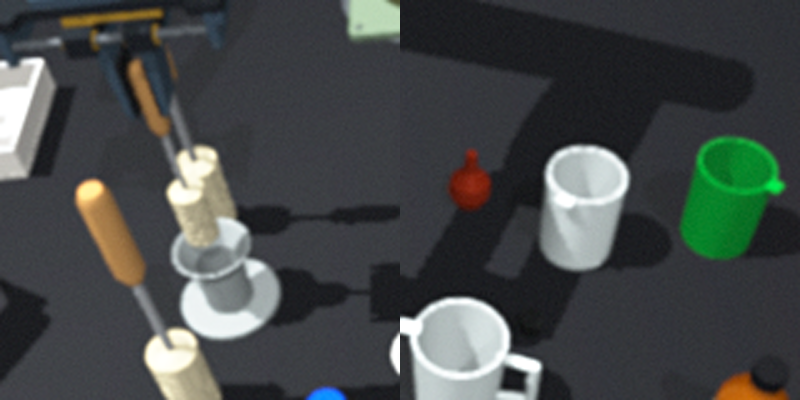

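The beaker rim is at about (354.8,170), unchanged. The head (crop (200,240)) hangs over the stand mouth (210,250). Lowering now, then feeling for the floor.

```bash
python3 -m jog '[{"dx":-0.0005,"dy":0,"dz":-0.015,"wx":0,"wy":0,"wz":0,"grip":1},{"dx":0,"dy":0,"dz":-0.015,"wx":0,"wy":0,"wz":0,"grip":1},{"dx":0,"dy":0,"dz":-0.015,"wx":0,"wy":0,"wz":0,"grip":1},{"dx":0,"dy":0,"dz":-0.015,"wx":0,"wy":0,"wz":0,"grip":1},{"dx":0,"dy":0,"dz":-0.015,"wx":0,"wy":0,"wz":0,"grip":1},{"dx":0,"dy":0,"dz":-0.01,"wx":0,"wy":0,"wz":0,"grip":1},{"dx":0,"dy":0,"dz":0,"wx":0,"wy":0,"wz":0,"grip":1},{"dx":0,"dy":0,"dz":0,"wx":0,"wy":0,"wz":0,"grip":1}]'
python3 -m jog '[{"dx":0,"dy":0,"dz":-0.002,"wx":0,"wy":0,"wz":0,"grip":1},{"dx":0,"dy":0,"dz":-0.002,"wx":0,"wy":0,"wz":0,"grip":1},{"dx":0,"dy":0,"dz":-0.001,"wx":0,"wy":0,"wz":0,"grip":1},{"dx":0,"dy":0,"dz":0,"wx":0,"wy":0,"wz":0,"grip":1}]'
```

```text
time_s: 16.25
ee_pos: [505.9, -221.8, 185.8]
ee_rot: [-180.0, 0.1, 180.0]
force: [0.3, -0.5, -0.8]
gripper_width: 17.4
time_s: 16.65
ee_pos: [505.4, -221.6, 180.0]
ee_rot: [180.0, -0.0, 180.0]
force: [-0.2, 0.7, -0.4]
gripper_width: 17.2
```

```bash
python3 -m jog '[{"dx":0,"dy":0,"dz":-0.001,"wx":0,"wy":0,"wz":0,"grip":1},{"dx":0,"dy":0,"dz":0,"wx":0,"wy":0,"wz":0,"grip":1}]'
```

```text
time_s: 16.85
ee_pos: [505.7, -221.7, 179.8]
ee_rot: [-180.0, 0.1, 180.0]
force: [0.4, 0.1, 4.3]
gripper_width: 16.8
```

Seated on the stand floor (4 N at TCP 179.8, the height where I picked it up). Releasing and retreating upward.

```bash
python3 -m jog '[{"dx":0,"dy":0,"dz":0,"wx":0,"wy":0,"wz":0,"grip":-1},{"dx":0,"dy":0,"dz":0,"wx":0,"wy":0,"wz":0,"grip":-1},{"dx":0,"dy":0,"dz":0,"wx":0,"wy":0,"wz":0,"grip":-1},{"dx":0,"dy":0,"dz":0,"wx":0,"wy":0,"wz":0,"grip":-1},{"dx":0,"dy":0,"dz":0,"wx":0,"wy":0,"wz":0,"grip":-1},{"dx":0,"dy":0,"dz":0,"wx":0,"wy":0,"wz":0,"grip":-1},{"dx":0,"dy":0,"dz":0,"wx":0,"wy":0,"wz":0,"grip":-1},{"dx":0,"dy":0,"dz":0,"wx":0,"wy":0,"wz":0,"grip":-1},{"dx":0,"dy":0,"dz":0,"wx":0,"wy":0,"wz":0,"grip":-1},{"dx":0,"dy":0,"dz":0,"wx":0,"wy":0,"wz":0,"grip":-1}]'
python3 -m jog '[{"dx":0,"dy":0,"dz":0.01,"wx":0,"wy":0,"wz":0,"grip":-1},{"dx":0,"dy":0,"dz":0.015,"wx":0,"wy":0,"wz":0,"grip":-1},{"dx":0,"dy":0,"dz":0.02,"wx":0,"wy":0,"wz":0,"grip":-1},{"dx":0,"dy":0,"dz":0.02,"wx":0,"wy":0,"wz":0,"grip":-1},{"dx":0,"dy":0,"dz":0.02,"wx":0,"wy":0,"wz":0,"grip":-1},{"dx":0,"dy":0,"dz":0.02,"wx":0,"wy":0,"wz":0,"grip":-1},{"dx":0,"dy":0,"dz":0.02,"wx":0,"wy":0,"wz":0,"grip":-1},{"dx":0,"dy":0.03,"dz":0.01,"wx":0,"wy":0,"wz":0,"grip":-1},{"dx":0,"dy":0.03,"dz":0,"wx":0,"wy":0,"wz":0,"grip":-1},{"dx":0,"dy":0.03,"dz":0,"wx":0,"wy":0,"wz":0,"grip":-1}]'
python3 -m jog '[{"dx":0,"dy":0.03,"dz":0,"wx":0,"wy":0,"wz":0,"grip":-1},{"dx":0,"dy":0.03,"dz":0,"wx":0,"wy":0,"wz":0,"grip":-1},{"dx":0,"dy":0.03,"dz":0,"wx":0,"wy":0,"wz":0,"grip":-1},{"dx":0,"dy":0,"dz":0,"wx":0,"wy":0,"wz":0,"grip":-1},{"dx":0,"dy":0,"dz":0,"wx":0,"wy":0,"wz":0,"grip":-1}]'
python3 - <<'E'
from workcell import env
import cv2,numpy as np
s=env.grab_frame("scene")[:,:,::-1];t=env.grab_frame("top")[:,:,::-1]
cv2.imwrite("pics/f1.png",np.vstack([np.hstack([cv2.resize(i,(390,300),interpolation=2) for i in(s[150:250,95:225],t[165:265,360:490])]),np.hstack([cv2.resize(s,(390,292)),cv2.resize(t,(390,292))])]))
E
```

```text
time_s: 17.85
ee_pos: [505.4, -221.6, 179.0]
ee_rot: [180.0, 0.0, 180.0]
force: [-0.3, -0.9, 0.5]
gripper_width: 90.8
time_s: 18.85
ee_pos: [505.5, -130.9, 315.3]
ee_rot: [-180.0, 0.1, 179.9]
force: [-0.2, 0.1, -0.6]
gripper_width: 91.0
time_s: 19.35
ee_pos: [505.5, -41.4, 314.7]
ee_rot: [-180.0, 0.1, -180.0]
force: [-0.3, 0.4, 0.4]
gripper_width: 91.5
```

View pics/f1.png

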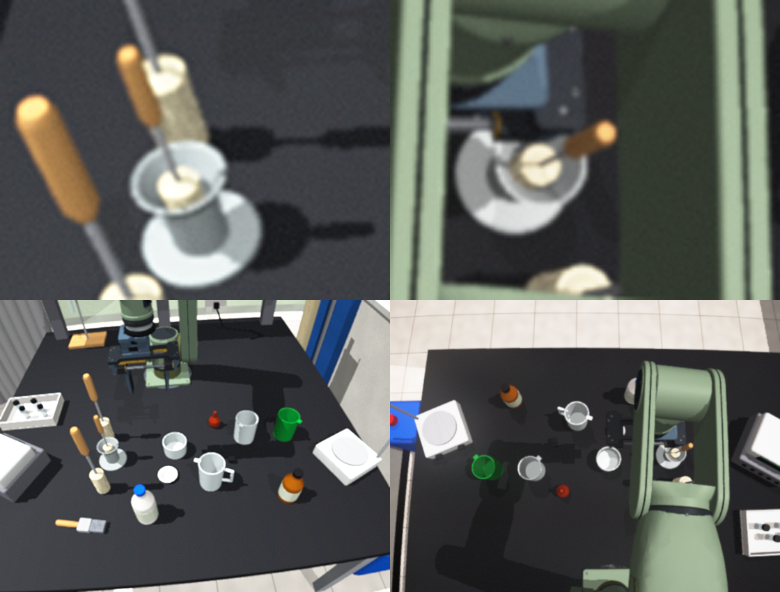

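The brush is back in its stand, upright with its tip at crop (129,52), against (131,53) at the start. The beaker, jug and other brushes are where they were, and the robot is clear.

```bash
python3 -c "
from workcell import env
print(env.job_done())"
```

```text
the job is handed in; nothing more can be done
None
```

The brush is back down upright in its stand after three scrubbing strokes in the tall plain beaker. The job was handed in at about 19.4 s of the 51 s allowed, with no verdict given.

- **Strokes:** I gripped the handle at about 190 mm and pushed the head to the beaker floor three times, drawing it up about 68 mm between strokes. Each push met the floor at TCP z ≈ 176.8–176.9 (177 expected), with 9 to 12 N.
- **Return:** The brush seated on the stand floor with about 4 N, at the same tool height as the pick-up (179.8 against 179.9). I released it only then and moved the arm clear.
- **Last checks:** In the final picture the brush stands as before, with its tip within about 1 px of the start in the scene view. The beaker, jug and both large brushes look unmoved. The beaker's rim was measured after the strokes and was within 0.5 px of its first position; the others I judged by eye.
- **Failed or disagreed:** My first moves were refused as "invalid input" because every row needs all seven keys; the arm did not move. One estimate of the handle's lower end while the brush hung over the beaker was about 11 mm out in x. I put that down to an unclear pixel, since the head itself measured within about 3 mm of the beaker's axis.

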